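# Load two resin sections into the polishing carrier and latch its cover

### The arm

A 6-joint arm with a two-finger parallel gripper is mounted at the origin on the work surface. World frame = base frame: x ahead of the robot, y to its left, z up, the work surface at z = 0. Lengths are in m, angles in rad, forces in N, time in s.
With the tool pointing down it reaches from about 0.275 to 0.825 m from the base axis. Payload 4.9 kg.
Tool frame: the origin (TCP) lies at the very end of the fingers, on their centre line; the grasp point (between the pads) lies env.grasp_offset behind it (env.grasp_offset is the distance from the TCP to the grasp point, in m); z points along the fingers, y is the line along which they close (so a half turn about z gives the same grasp; the last joint's range is limited). The gripper opens to 85 mm and grips with 20 to 120 N. Pads are 22 mm wide; open, the fingers measure 114 mm over their backs; the gripper's body (76 mm by 85 mm) begins 54 mm behind the grasp point. The pads swing forward as they close: fully open they stand 13 mm farther back than shut.
Start: joints at [-1.289, 0.326, -0.193, 1.052, 0, 1.437], TCP at [0.222, -0.503, 0.231] pointing down, gripper open.
Joint ranges: [-2.65, 2.65], [-0.97, 1.79], [-1.3, 1.35], [-1.93, 2.1], [-1.47, 1.37], [-3.14, 3.14]. Speed limits (rad/s): [2.57, 2.57, 3.14, 3.14, 3.14, 3.14].

### API

Orientations are given as a 3x3 rotation matrix whose columns are the frame's x, y, z axes.
In Python, from workcell import sensors, eyes, job_done, env gives the robot as it stands.
- The arm moves only by the tool move_arm, never from a script. Its argument "plan" is a list of rows, each a list of 7 numbers: the shift along the tool's x, y, z in cm, then the turn, a rotation vector about the tool's x, y, z in rad, then the gripper's target within -1 to 1 (shut at 1, half-way at 0, fully open at -1). In form: [[tx, ty, tz, ax, ay, az, grip], ...]. A call has 1 to 12 rows; each row shifts and turns the commanded pose from where the row before left it, along the tool's axes as they then stand; what a row does not reach is not made up. A row lasts 1/12 s, in which the tool goes at most 41.7 mm and 7.16 degrees, less where a joint would pass 70% of its speed; a pose out of reach is approached as far as the arm can. A call with a gripper value outside its range is refused whole. The fingers move at their own pace and stop on an object; "squeeze" is the grip in N (left out, the last holds). Time passes only in rows, so rows that do not move let the fingers close. It gives the time, the measured TCP pose, the force, the opening and the grip force at its end, in the units of the state.
- sensors.state(): the state, without advancing time (a new reading comes with each control period).
- eyes.get_image(name): name is "side" or "top" or "wrist"; returns (picture, depth): 480x640x3 uint8, red, green, blue; 480x640 float32, m along the optical axis (not along the pixel's ray), 0 where there is no reading.
- eyes.camera_model(name): a dict with "fovy" (degrees; the focal length in pixels is half the picture's height over the tangent of half this angle, whatever the lens; pixels are square), "cx", "cy" (the principal point, pixels), "xyz" and "rotation" of the camera in the world. Camera axes: x right, y up, looking along -z (the intrinsics and any distortion apply to the point x, -y, -z); pixel columns grow to the right and rows downward; lengths in m; the calibration is good to about 2 mm. A picture is of the moment at which its call begins: read the wrist's pose just before it. camera_model takes no time and is no camera call; for the wrist camera it gives the pose at the moment of the call.
- job_done(): hands the job in; it is judged then, once.
The state is a dict: "t": time; "joints": joint angles; "joint_vel": joint speeds; "joint_torque": joint torques, N m; "ee_pos": TCP position; "tcp_rot": TCP orientation; "ft_force": force on the tool from outside, world axes, zero at the start; "torque": the same for the moment, N m; "gripper_width": finger opening in m; "finger_force": force on a finger pad.
Only numpy, scipy, OpenCV 4.12 (cv2) and the standard library are available. Lean on these libraries where they do the work, as an engineer would, in place of code of your own. Each camera call takes 0.05 s, during which the arm holds its last target. There are 200 camera calls.

### The job

Load the polishing carrier: first take the green resin section out of the white rack by its ends, set it down on the grey mat and let go, then take it again by its long sides and lower it into the pocket with the green marks; next lower the blue section from the mat into the pocket with the blue marks. Let each section drop no more than about the last centimetre, so that it sits flat on the pocket's floor. Last, swing the carrier's cover down and press it until the catch holds it shut by itself, then withdraw, leaving the orange section and everything else on the bench where it is.

Things in the scene. Friction and masses are not known exactly. Their poses are not given: they have to be found in the camera images.
- green: Green resin-mounted section: a block 24 (x) by 44 (y) by 28 mm high, 60 g, steel insert showing on top. Origin at the centre of its underside, z up. Starts in one of the two slots of the rack, where only its ends (across y, 44 mm) can be gripped.
- blue: Blue resin section, same size, weight and axes as the green one. Starts free on one end of the mat, turned up to 40 degrees to it; any side can be gripped.
- amber: Orange resin section, same size and axes; stays in the other slot of the rack.
- rack: White plastic rack, fixed; base 100 (x) by 64 (y) by 6 mm. Origin: centre of its underside. Slots at x = -22 and +22 mm; a section stands in each, underside at z = 6 mm, its y along the rack's y. Walls 5 mm thick, 34 mm long in y, up to z = 42 mm (8 mm over the section's top), stand 2 mm off its long sides; its ends stick out 5 mm past them and are open.
- mat: Grey rubber mat, fixed, 180 (x) by 120 (y) by 4 mm thick; origin at the centre of its underside, its top at z = 4 mm. The blue section stands at x = +35 to +55 mm of it; the half at negative x is free for the green one (x = -45, y = 0 is a good spot).
- carrier: Aluminium specimen carrier, fixed, base plate 164 (x) by 130 (y) by 8 mm. Origin on the underside, below the point midway between the two pockets; z up. The pockets lie end to end along y; the cover's hinge is at +x, the catch at -x: a sprung steel pawl on the centre line at x = -66 to -81 mm, 40 mm wide, up to z = 55 mm.
- pocket_green (a point): Centre of the floor of the green-marked pocket; carrier axes. In the carrier at x = 0, y = 28, z = 8 mm. Pocket 28 (x) by 48 (y) mm. Bevelled curbs along its long sides reach 11 mm over the floor, with room for fingers beyond; guide fins at both ends reach 58 mm over the floor (30 mm wide in x, 4 to 8 thick), so a section held by its ends cannot be lowered in.
- pocket_blue (a point): Centre of the floor of the blue-marked pocket, at y = -28 mm of the carrier; otherwise like pocket_green. A seated section's top is 28 mm above the floor.
- cover (a joint): Angle of the carrier's cover (rad): 0 shut, 1.6 to 1.8 at the start (upright, its top 175 mm above the bench), 1.9 widest. A spring lifts it again unless the catch holds it; held by the catch it reads below 0.02. Closing takes 1 to 2 N at the red bar, snapping it past the catch about 5 to 12 N.
- cover_hinge (a point): Centre of the cover's hinge, 70 mm to +x of the carrier's origin and 42 mm above its underside; the hinge runs along the carrier's y. Axes as the carrier.
- cover_press (a point): Middle of the outer face (upper when shut) of the red bar along the cover's free edge: where to push. 115 mm from the hinge axis. Bar 30 by 94 (along the hinge) by 8 mm; inward of it two clear panels 4 mm thick with a gap for the middle fin; a 42 mm wide steel latch nose sticks out 9 mm past the bar. Shut, it is at x = -45, z = 48 mm of the carrier.
- jar: Small round jar, 48 mm across, 45 mm high; bystander. Origin at the centre of its underside.
- brush: Hand brush lying on the bench; bystander.
- puck: Round black resin mount, 30 mm across, 22 mm high; bystander. Origin at the centre of its underside.
- bottle: White bottle, 66 mm across, 120 mm high; bystander.
- beaker: Glass beaker, 80 mm across, 90 mm high; bystander.
Mind the look-alikes: they are no part of the job. Of the things that look like the green, the larger one is meant. Of the things that look like the blue, the smaller one is meant.

How it is judged:
On the way, in this order (a step that is already met when the one before it is completed fails the run):
1. the green section stands on the grey mat, let go (z of green in the frame of mat between 0.001 and 0.007 m and x of green in the frame of mat between -0.095 and 0.095 m and y of green in the frame of mat between -0.065 and 0.065 m and contact force between the fingers and green below 0.05 N), for 0.1 s.
2. the green section sits in the green pocket, let go (distance between green and pocket_green below 0.005 m and angle between the y axis of green and the y axis of pocket_green, either way round below 0.12 rad and angle between green's own z axis and vertical below 0.1 rad and contact force between the fingers and green below 0.1 N), for 0.1 s.
3. the blue section sits in the blue pocket, let go (distance between blue and pocket_blue below 0.005 m and angle between the y axis of blue and the y axis of pocket_blue, either way round below 0.12 rad and angle between blue's own z axis and vertical below 0.1 rad and contact force between the fingers and blue below 0.1 N), for 0.1 s.
At the end, for the whole second after the job is handed in: The green and blue sections sit upright on the floors of the pockets with their own colour (within 5 mm of the pocket's floor centre, long axis along the pocket within 0.12 rad, tilt under 0.1 rad), at rest and let go, and the cover is held shut by its catch (under 0.04 rad) (all of step 2 and all of step 3 and value of joint cover below 0.04 rad and linear speed of each of green, blue below 0.02 m/s); the robot touches nothing.
It fails at once if the green section falls freely (faster than 0.6 m/s, a fall of about 18 mm) (linear speed of green above 0.6 m/s and contact force between the fingers and green below 0.05 N).
It fails at once if the blue section falls freely (faster than 0.6 m/s, a fall of about 18 mm) (linear speed of blue above 0.6 m/s and contact force between the fingers and blue below 0.05 N).
It fails at once if the orange section in the rack is moved by more than 20 mm (distance of amber from where it was at the start of the episode above 0.02 m).
It fails at once if another thing on the bench is moved by more than 30 mm (distance of any of jar, brush, puck, bottle, beaker from where it was at the start of the episode above 0.03 m).
It also fails if it takes over 72 s, if anything falls off the work surface, if the arm or the gripper's body presses on something with over 40 N, if the wrist force passes 120 N, or if a joint passes its speed limit or range.

## Working session

There is one attempt and no reset: what is moved stays moved. The work goes in short steps, Python scripts to look and compute and a tool call to move; the robot and the scene stay as the last step left them, time stands still between calls to the robot, and variables do not carry over. Pictures are saved under pics/ and viewed, at most 10 in all, crops included, and the job is handed in when it is done.

Besides the shell and the picture viewer there is one more tool, called as a command line: name --pt "numbers of a row" for each row, then --argument value for the rest. move_arm: Moves the arm, as the interface text tells. Its arguments: {"type":"object","properties":{"plan":{"type":"array","items":{"type":"array","items":{"type":"number"}}},"squeeze":{"type":"number"}},"required":["plan"]}

```bash
mkdir -p pics; cat > h.py <<'E'
import numpy as np, cv2
from workcell import sensors, eyes, env
def cam(n):
    m=eyes.camera_model(n); f=240/np.tan(np.radians(m['fovy'])/2)
    return m,f
def cloud(n):
    m,f=cam(n); im,d=eyes.get_image(n)
    v,u=np.mgrid[0:480,0:640]
    p=np.stack([(u-m['cx'])/f*d,-(v-m['cy'])/f*d,-d],-1)
    P=p@np.array(m['rotation']).T+np.array(m['xyz']); P[d==0]=np.nan
    return im,d,P
def ray(n,u,v,z,m=None):
    mm,f=cam(n); m=m or mm
    r=np.array(m['rotation'])@np.array([(u-m['cx'])/f,-(v-m['cy'])/f,-1]); o=np.array(m['xyz'])
    return o+r*(z-o[2])/r[2]
E
python3 - <<'E'
from h import *
print(sensors.state()); print(env.grasp_offset,[x for x in dir(env) if x[0]!='_'])
for n in('side','top','wrist'):
    print(n,eyes.camera_model(n))
    im,d,P=cloud(n); cv2.imwrite(f'pics/{n}0.png',im[:,:,::-1]); np.savez(f'{n}0.npz',im=im,P=P,d=d)
E
```

```text
{'t': 0.0, 'joints': array([-1.28918011e+00,  3.26964041e-01, -1.93614470e-01,  1.05199197e+00,
       -7.14511368e-06,  1.43660553e+00]), 'joint_vel': array([ 0.00253247, -0.00037695, -0.00064189,  0.0008387 , -0.00048509,
       -0.00042076]), 'joint_torque': array([-7.38495546e-04, -4.43395150e+01,  2.62441581e+01,  1.53505109e-02,
        3.72563898e-05, -1.83382163e-07]), 'ee_pos': array([ 0.22200627, -0.50255042,  0.23047925]), 'tcp_rot': array([[ 9.14790700e-01,  4.03927871e-01, -4.99915718e-04],
       [ 4.03928115e-01, -9.14789145e-01,  1.70227823e-03],
       [ 2.30280151e-04, -1.75915831e-03, -9.99998426e-01]]), 'ft_force': array([-0.36646653,  0.46076281, -1.36733558]), 'torque': array([-0.00622722,  0.04294887, -0.00586693]), 'finger_force': 0.0, 'gripper_width': 0.08534180914407362}
0.0187 ['PlanningError', 'grasp_offset']
side {'fovy': 56.99107939224954, 'cx': 317.83896788528256, 'cy': 236.96935667559742, 'xyz': array([0.48999364, 0.55028114, 0.73252201]), 'rotation': array([[-9.81759359e-01,  1.38707658e-01, -1.30033637e-01],
       [-1.90126950e-01, -7.14256349e-01,  6.73564853e-01],
       [ 5.51252604e-04,  6.86001497e-01,  7.27599919e-01]])}
top {'fovy': 43.11280373753107, 'cx': 314.17959557138255, 'cy': 242.47842941866008, 'xyz': array([ 0.45552545, -0.05323113,  1.52939944]), 'rotation': array([[-0.00814365,  0.99450817, -0.10434167],
       [-0.99973392, -0.0103493 , -0.02061486],
       [-0.02158151,  0.10414603,  0.99432783]])}
wrist {'fovy': 61.69180035807767, 'cx': 317.0954307942836, 'cy': 241.750812321122, 'xyz': array([ 0.29469038, -0.47027262,  0.37374219]), 'rotation': array([[ 0.40376818,  0.87066144,  0.28092688],
       [-0.91486008,  0.38476903,  0.12240847],
       [-0.00151563, -0.30643343,  0.95189088]])}
```

View pics/top0.png

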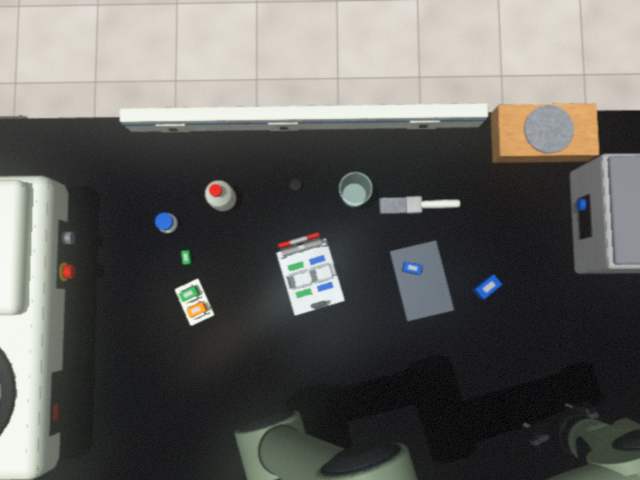

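View pics/side0.png

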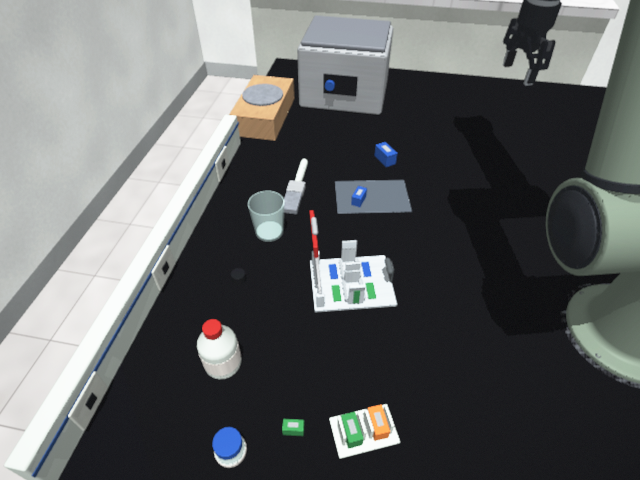

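Top view: green candidates are at (190,293), in the rack and larger, and (185,257), small and loose; I choose the rack one. Blue candidates are at (412,268), on the mat and smaller, and (488,287), larger and off the mat; I choose the mat one. The carrier is at (310,277) with its hinge to the far side (cover upright at (300,240)), and the catch is near the robot.

```bash
cat >> h.py <<'E'
def rect(P,mask,zlo,zhi):
    q=P[mask&(P[...,2]>zlo)&(P[...,2]<zhi)]
    (c,s,a)=cv2.minAreaRect((q[:,:2]*1000).astype(np.float32))
    if s[0]<s[1]: s=s[::-1]; a+=90   # a = direction of long side
    return np.round(c,1),np.round(s,1),round((a+90)%180-90,1),np.round(np.median(q[:,2])*1000,1),len(q)
def masks(im):
    h=cv2.cvtColor(im,cv2.COLOR_RGB2HSV); H,S,V=h[...,0],h[...,1],h[...,2]
    return dict(green=(H>50)&(H<85)&(S>110)&(V>50),blue=(H>100)&(H<125)&(S>130)&(V>70),orange=(H>5)&(H<22)&(S>130)&(V>120),red=((H<4)|(H>175))&(S>150)&(V>90),white=(S<40)&(V>170),grey=(S<60)&(V>70)&(V<160))
def blobs(im,P,cols,zlo=-.02,zhi=.2,minn=12):
    M=masks(im)
    for c in cols:
        n,l,st,_=cv2.connectedComponentsWithStats(M[c].astype(np.uint8))
        for i in range(1,n):
            if st[i,4]<minn: continue
            try:
                r=rect(P,l==i,zlo,zhi)
                if 150<r[0][0]<900 and abs(r[0][1])<700: print(c,st[i,:5],*r)
            except Exception: pass
E
python3 - <<'E'
from h import *
for n in('top','side'):
    z=np.load(n+'0.npz'); print(n); blobs(z['im'],z['P'],['green','blue','orange','red','grey','white'])
E
```

```text
top
green [180 250  12  15 117] [582.9 304.7] [39.2 28.6] 8.8 17.8 115
green [289 262  14   8  65] [556.4  26. ] [34.6 11.4] -74.1 9.6 65
green [180 287  18  14 102] [490.3 288.7] [42.8 22.1] -65.1 34.2 100
green [297 289  14   8  65] [489.2   6.9] [33.7 11.2] -74.5 9.4 64
blue [576 198  11  13 117] [ 693.  -657.9] [33.6 16.6] -3.9 97.3 116
blue [154 212  19  18 266] [674.5 358.6] [60.6 45.9] 71.0 45.0 266
blue [310 256  14   8  66] [572.  -27.6] [34.1 12. ] -73.8 9.4 63
blue [402 262  20  13 141] [ 547.6 -265.5] [48.4 23.8] 77.1 31.2 141
blue [473 274  30  26 341] [ 500.3 -452.6] [70.  39.2] -51.3 35.0 340
blue [318 283  14   8  66] [504.5 -47.2] [34.6 11.6] -74.8 9.1 66
orange [ 498  105  101   52 2871] [ 879.2 -597.8] [243.2 128.8] 90.0 69.5 2856
orange [ 61 264   6  15  34] [542.6 564.6] [33.5  8. ] 0.1 124.0 34
orange [187 302  20  15 135] [450.9 270.6] [44.6 26. ] -66.2 33.5 135
red [209 184  13  12 112] [731.1 209.9] [28.4 25.9] 67.4 120.0 112
red [308 232  11   7  49] [624.7 -19.6] [30.7 24.2] 16.8 171.4 49
red [278 241  12   7  55] [604.5  51.7] [38.6 25.8] 36.2 168.6 55
red
[... 4648 characters left out ...]
7] [ 708.3 -233. ] [301.9  57.9] 81.2 19.9 1144
white [357 190   5   5  16] [ 546.6 -265.4] [17.7  9. ] 71.3 31.6 16
white [311 217   6  17  74] [601.7  10.4] [36.9  8.2] -73.9 179.9 74
white [ 310  240   87   71 3460] [534.4 -36.3] [180.8 166.1] -73.8 8.7 3445
white [ 197  326   40   52 1415] [725.7 217.1] [64.6 48.9] 31.6 76.2 1405
white [ 329  404   71   54 1336] [466.8 278.4] [102.1  64.6] 24.9 6.5 1333
white [374 413   9  13  71] [447.4 269.5] [18.8  9.1] -63.9 34.5 70
white [347 419  10  15  84] [487.4 288.6] [21.6  9.1] -62.3 34.3 84
white [288 423  10   4  40] [578.9 299. ] [14.4  5.9] 9.9 22.0 40
white [214 442  32  25 249] [660.9 358.5] [48.1 25.8] 35.4 15.3 249
  return _methods._mean(a, axis=axis, dtype=dtype,
  ret = ret.dtype.type(ret / rcount)
```

move_arm --pt "0 0 0 0 0 -0.12 -1" --pt "0 0 0 0 0 -0.12 -1" --pt "0 0 0 0 0 -0.12 -1" --pt "0 0 0 0 0 -0.12 -1" --pt "0 0 0 0 0 -0.12 -1" --pt "0 0 0 0 0 -0.12 -1" --pt "0 0 0 0 0 -0.12 -1" --pt "0 0 0 0 0 -0.12 -1" --pt "0 0 0 0 0 -0.12 -1" --pt "0 0 0 0 0 -0.12 -1" --pt "0 0 0 0 0 -0.12 -1" --pt "0 0 0 0 0 -0.12 -1"

```text
t: 1.15
ee_pos: [0.2221, -0.5029, 0.2309]
tcp_rot: [[-0.287, 0.958, -0.0], [0.958, 0.287, 0.001], [0.001, 0.0, -1.0]]
ft_force: [-0.9, 0.3, -0.2]
gripper_width: 0.0858
finger_force: 0.0
```

move_arm --pt "0 0 0 0 0 -0.12 -1" --pt "0 0 0 0 0 -0.12 -1" --pt "0 0 0 0 0 -0.12 -1" --pt "0 0 0 0 0 -0.12 -1" --pt "0 0 0 0 0 -0.12 -1" --pt "0 0 0 0 0 -0.12 -1" --pt "0 0 0 0 0 -0.12 -1" --pt "0 0 0 0 0 -0.12 -1" --pt "0 0 0 0 0 -0.12 -1" --pt "0 0 0 0 0 -0.12 -1" --pt "0 0 0 0 0 -0.12 -1" --pt "0 0 0 0 0 -0.12 -1"

```text
t: 2.15
ee_pos: [0.2221, -0.5029, 0.2309]
tcp_rot: [[-0.987, -0.159, -0.0], [-0.159, 0.987, 0.001], [0.0, 0.001, -1.0]]
ft_force: [0.1, -0.6, 0.5]
gripper_width: 0.0856
finger_force: 0.0
```

move_arm --pt "0 0 0 0 0 -0.12 -1" --pt "0 0 0 0 0 -0.12 -1" --pt "0 0 0 0 0 -0.04 -1" --pt "0 0 0 0 0 0 -1"

```text
t: 2.48
ee_pos: [0.2221, -0.5029, 0.231]
tcp_rot: [[-0.907, -0.421, -0.0], [-0.421, 0.907, 0.001], [-0.0, 0.001, -1.0]]
ft_force: [-0.6, -0.3, -0.2]
gripper_width: 0.0855
finger_force: 0.0
```

```bash
cat >> h.py <<'E'
def go(p,yaw):
    "shift in tool axes [cm] to world p, and turn about tool z to tool-x yaw (deg)"
    s=sensors.state(); R=s['tcp_rot']; y0=np.degrees(np.arctan2(R[1,0],R[0,0]))
    dy=(yaw-y0+180)%360-180; z=np.radians(dy)
    print('t',round(s['t'],2),'pos',np.round(s['ee_pos'],4),'yaw',round(y0,2),'tilt',np.round(R[:2,2],4),'j6',round(s['joints'][5],2))
    print('  shift cm',np.round(R.T@(np.array(p)-s['ee_pos'])*100,2),'turn z',round(-z,3))
E
python3 -c "
from h import *
go([.489,.289,.23],-155.2)"
```

```text
t 2.48 pos [ 0.2221 -0.5029  0.231 ] yaw -155.09 tilt [-0.0002  0.0007] j6 -1.72
  shift cm [-57.56  60.58   0.15] turn z 0.002
```

move_arm --pt "-2.4 2.53 0 0 0 0 -1" --pt "-2.4 2.53 0 0 0 0 -1" --pt "-2.4 2.53 0 0 0 0 -1" --pt "-2.4 2.53 0 0 0 0 -1" --pt "-2.4 2.53 0 0 0 0 -1" --pt "-2.4 2.53 0 0 0 0 -1" --pt "-2.4 2.53 0 0 0 0 -1" --pt "-2.4 2.53 0 0 0 0 -1" --pt "-2.4 2.53 0 0 0 0 -1" --pt "-2.4 2.53 0 0 0 0 -1" --pt "-2.4 2.53 0 0 0 0 -1" --pt "-2.4 2.53 0 0 0 0 -1"

```text
t: 3.48
ee_pos: [0.3558, -0.1049, 0.2314]
tcp_rot: [[-0.908, -0.419, 0.0], [-0.419, 0.908, -0.0], [-0.0, -0.0, -1.0]]
ft_force: [1.2, 0.1, -0.2]
gripper_width: 0.0856
finger_force: 0.0
```

move_arm --pt "-2.4 2.53 0 0 0 0 -1" --pt "-2.4 2.53 0 0 0 0 -1" --pt "-2.4 2.53 0 0 0 0 -1" --pt "-2.4 2.53 0 0 0 0 -1" --pt "-2.4 2.53 0 0 0 0 -1" --pt "-2.4 2.53 0 0 0 0 -1" --pt "-2.4 2.53 0 0 0 0 -1" --pt "-2.4 2.53 0 0 0 0 -1" --pt "-2.4 2.53 0 0 0 0 -1" --pt "-2.4 2.53 0 0 0 0 -1" --pt "-2.4 2.53 0 0 0 0 -1" --pt "-2.4 2.5 0 0 0 0 -1"

```text
t: 4.48
ee_pos: [0.4895, 0.2916, 0.2311]
tcp_rot: [[-0.908, -0.42, -0.0], [-0.42, 0.908, -0.0], [0.0, -0.0, -1.0]]
ft_force: [0.5, 0.0, 1.2]
gripper_width: 0.0855
finger_force: 0.0
```

move_arm --pt "0 0 4 0 0 0 -1" --pt "0 0 2 0 0 0 -1" --pt "0 0 0 0 0 0 -1"

```text
t: 4.73
ee_pos: [0.4862, 0.2891, 0.1664]
tcp_rot: [[-0.907, -0.421, -0.008], [-0.421, 0.907, -0.003], [0.009, 0.0, -1.0]]
ft_force: [-1.5, -0.9, -0.6]
gripper_width: 0.0856
finger_force: 0.0
```

```bash
python3 - 2>/dev/null <<'E'
from h import *
im,d,P=cloud('wrist'); blobs(im,P,['green','orange','white'],zhi=.06,minn=300)
cv2.imwrite('pics/w1.png',im[:,:,::-1])
go([.489,.289,.01],-155.2)
E
```

```text
green [ 285  207   60   39 1295] [487.2 288. ] [42.2 23.8] -63.8 34.4 1289
green [263 299  34  52 922] [585.9 300.6] [48.9 21.2] 8.0 21.3 921
white [   0   50   13  173 1187] [531.7  55.7] [128.2  11.9] 11.3 6.0 1185
white [ 271  124   88  135 6921] [470.4 280. ] [105.9  65.9] 24.5 7.0 6907
white [297 160  34  17 535] [448.2 269.2] [22.4 11.1] -66.2 34.9 533
white [299 224  32  14 433] [488.1 288.4] [22.2 10.3] -64.9 34.9 433
white [ 266  396   55   41 1304] [665.3 349.1] [51.5 45.6] -71.1 16.6 1300
t 4.78 pos [0.4872 0.2892 0.1689] yaw -155.14 tilt [-0.0055 -0.0024] j6 -0.03
  shift cm [-0.25 -0.09 15.89] turn z 0.001
```

View pics/w1.png

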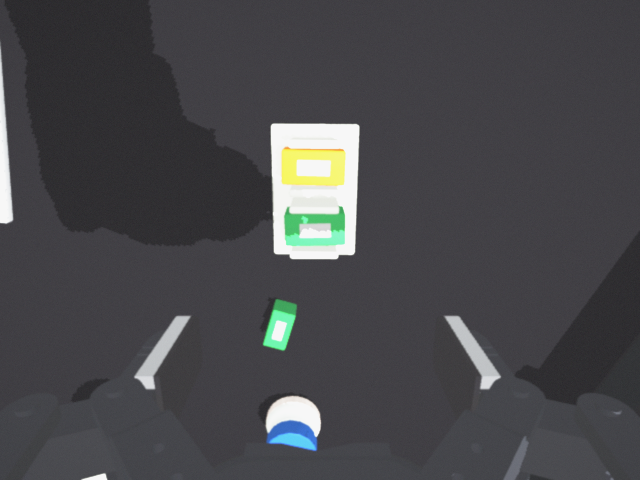

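move_arm --pt "0 0 3 0 0 0 -1" --pt "0 0 3 0 0 0 -1" --pt "0 0 3 0 0 0 -1" --pt "0 0 1 0 0 0 -1" --pt "0 0 0 0 0 0 -1" --pt "0 0 0 0 0 0 -1"

```text
t: 5.28
ee_pos: [0.4902, 0.2898, 0.0727]
tcp_rot: [[-0.908, -0.42, 0.001], [-0.42, 0.908, 0.0], [-0.001, 0.0, -1.0]]
ft_force: [0.5, 0.9, 0.2]
gripper_width: 0.0855
finger_force: 0.0
```

```bash
python3 - 2>/dev/null <<'E'
from h import *
go([.4883,.2888,.010],-155.1)
E
```

```text
t 5.28 pos [0.4902 0.2898 0.0727] yaw -155.17 tilt [0.001  0.0005] j6 -0.03
  shift cm [ 0.23 -0.01  6.27] turn z -0.001
```

move_arm --pt "0.1 0 2 0 0 0 -1" --pt "0.1 0 2 0 0 0 -1" --pt "0 0 1.5 0 0 0 -1" --pt "0 0 0.7 0 0 0 -1" --pt "0 0 0 0 0 0 -1" --pt "0 0 0 0 0 0 1" --pt "0 0 0 0 0 0 1" --pt "0 0 0 0 0 0 1" --pt "0 0 0 0 0 0 1" --pt "0 0 0 0 0 0 1" --pt "0 0 0 0 0 0 1" --pt "0 0 0 0 0 0 1" --squeeze 30

```text
t: 6.28
ee_pos: [0.4887, 0.2894, 0.0107]
tcp_rot: [[-0.907, -0.421, 0.002], [-0.421, 0.907, 0.001], [-0.003, -0.0, -1.0]]
ft_force: [-0.1, -0.1, 6.8]
gripper_width: 0.0433
finger_force: 31.7
```

move_arm --pt "0 0 -0.5 0 0 0 1" --pt "0 0 -1.5 0 0 0 1" --pt "0 0 -2 0 0 0 1" --pt "0 0 -3 0 0 0 1" --pt "0 0 -4 0 0 0 1" --pt "0 0 -4 0 0 0 1" --pt "0 0 -4 0 0 0 1" --pt "0 0 -3 0 0 0.08 1" --pt "0 0 0 0 0 0.077 1" --pt "0 0 0 0 0 0 1" --pt "0 0 0 0 0 0 1"

```text
t: 7.2
ee_pos: [0.4872, 0.2887, 0.2292]
tcp_rot: [[-0.961, -0.276, -0.0], [-0.276, 0.961, -0.0], [0.0, -0.0, -1.0]]
ft_force: [0.4, 0.1, -1.3]
gripper_width: 0.0431
finger_force: 33.8
```

```bash
python3 - 2>/dev/null <<'E'
from h import *
go([.467,-.300,.23],-164.1)
E
```

```text
t 7.2 pos [0.4872 0.2887 0.2292] yaw -164.01 tilt [-0.0004 -0.0002] j6 0.13
  shift cm [ 18.16 -56.04  -0.07] turn z 0.002
```

move_arm --pt "0.6 -1.75 0 0 0 0 1" --pt "1.1 -3.5 0 0 0 0 1" --pt "1.1 -3.5 0 0 0 0 1" --pt "1.1 -3.5 0 0 0 0 1" --pt "1.1 -3.5 0 0 0 0 1" --pt "1.1 -3.5 0 0 0 0 1" --pt "1.1 -3.5 0 0 0 0 1" --pt "1.1 -3.5 0 0 0 0 1" --pt "1.1 -3.5 0 0 0 0 1" --pt "1.1 -3.5 0 0 0 0 1" --pt "1.1 -3.5 0 0 0 0 1" --pt "1.2 -3.5 0 0 0 0 1"

```text
t: 8.2
ee_pos: [0.4731, -0.1345, 0.2276]
tcp_rot: [[-0.961, -0.276, -0.003], [-0.276, 0.961, 0.002], [0.002, 0.002, -1.0]]
ft_force: [0.7, 0.8, -0.5]
gripper_width: 0.0436
finger_force: 33.8
```

move_arm --pt "1.2 -3.5 0 0 0 0 1" --pt "1.2 -3.5 0 0 0 0 1" --pt "1.2 -3.5 0 0 0 0 1" --pt "1.2 -3.5 0 0 0 0 1" --pt "1.2 -1.75 0 0 0 0 1" --pt "0 0 0 0 0 0 1" --pt "0 0 0 0 0 0 1"

```text
t: 8.78
ee_pos: [0.4586, -0.3013, 0.2273]
tcp_rot: [[-0.962, -0.273, -0.003], [-0.273, 0.962, 0.003], [0.002, 0.004, -1.0]]
ft_force: [0.3, 0.2, -0.7]
gripper_width: 0.0434
finger_force: 33.7
```

```bash
python3 - 2>/dev/null <<'E'
from h import *
go([.467,-.300,.06],-164.1)
im,d,P=cloud('wrist'); blobs(im,P,['blue','grey','green'],zhi=.3,minn=300)
E
```

```text
t 8.78 pos [ 0.4586 -0.3013  0.2273] yaw -164.18 tilt [-0.0028  0.003 ] j6 -0.99
  shift cm [-0.87 -0.16 16.73] turn z -0.001
blue [  96  172   91   65 2602] [ 506.5 -456.5] [82.3 36.3] -51.5 37.3 2595
blue [525 305  41  13 488] [503.2 -50.1] [38.4 14.4] -74.7 9.6 484
grey [ 214  163  167  203 2299] [ 505.2 -299.6] [154.4 133.9] 12.8 4.4 2290
grey [496 264 144 111 319] [ 445.4 -123.6] [239.2 170.3] 59.0 1.1 317
grey [571 269  61  31 740] [457.5 -36.5] [35.7 13.1] -72.9 40.9 739
grey [378 301  43  65 348] [ 497.3 -236.8] [143.9  14.8] 37.5 252.1 346
grey [520 379 120  96 425] [532.1 -89.8] [380.5  40.3] 63.7 43.1 320
grey [242 400 117  52 789] [ 610.5 -301.4] [304.9 122.3] 28.7 8.5 653
green [ 252  284  131   93 9622] [ 544.8 -274.7] [209.2 127.7] 15.4 250.5 9577
green [581 305  41  13 502] [487.9   4.2] [39.6 15. ] -73.7 9.6 501
```

move_arm --pt "-0.4 -0.1 2 0 0 0 1" --pt "-0.4 -0.1 4 0 0 0 1" --pt "0 0 4 0 0 0 1" --pt "0 0 4 0 0 0 1" --pt "0 0 2.6 0 0 0 1" --pt "0 0 1.6 0 0 0 1" --pt "0 0 1.2 0 0 0 1" --pt "0 0 1 0 0 0 1" --pt "0 0 0.5 0 0 0 1" --pt "0 0 0 0 0 0 1" --pt "0 0 0 0 0 0 1"

```text
t: 9.75
ee_pos: [0.4686, -0.3005, 0.0206]
tcp_rot: [[-0.962, -0.275, 0.0], [-0.275, 0.962, -0.0], [-0.0, -0.0, -1.0]]
ft_force: [0.9, -0.4, -0.3]
gripper_width: 0.0436
finger_force: 33.8
```

move_arm --pt "0 0 0.5 0 0 0 1" --pt "0 0 0.4 0 0 0 1" --pt "0 0 0.15 0 0 0 1" --pt "0 0 0.1 0 0 0 1" --pt "0 0 0 0 0 0 1" --pt "0 0 0 0 0 0 1"

```text
t: 10.25
ee_pos: [0.4683, -0.301, 0.0089]
tcp_rot: [[-0.962, -0.274, 0.0], [-0.274, 0.962, -0.0], [-0.0, -0.0, -1.0]]
ft_force: [-0.0, -0.7, -0.3]
gripper_width: 0.043
finger_force: 33.8
```

move_arm --pt "0 0 0.1 0 0 0 1" --pt "0 0 0.1 0 0 0 1" --pt "0 0 0 0 0 0 1"

```text
t: 10.5
ee_pos: [0.4684, -0.3011, 0.0086]
tcp_rot: [[-0.962, -0.274, 0.001], [-0.274, 0.962, -0.001], [-0.0, -0.001, -1.0]]
ft_force: [-4.3, 2.8, 15.8]
gripper_width: 0.0434
finger_force: 35.7
```

move_arm --pt "0 0 0 0 0 0 -1" --pt "0 0 0 0 0 0 -1" --pt "0 0 0 0 0 0 -1" --pt "0 0 0 0 0 0 -1" --pt "0 0 0 0 0 0 -1" --pt "0 0 -2 0 0 0 -1" --pt "0 0 -3 0 0 0 -1" --pt "0 0 -4 0 0 0 -1" --pt "0 0 -4 0 0 0 -0.4" --pt "0 0 -2 0 0 0.12 -0.4"

```text
t: 11.33
ee_pos: [0.4698, -0.3021, 0.1613]
tcp_rot: [[-0.988, -0.155, 0.004], [-0.155, 0.988, -0.003], [-0.003, -0.004, -1.0]]
ft_force: [1.5, -1.0, -0.7]
gripper_width: 0.0637
finger_force: 0.0
```

move_arm --pt "0 0 0 0 0 0.12 -0.4" --pt "0 0 0 0 0 0.12 -0.4" --pt "0 0 0 0 0 0.12 -0.4" --pt "0 0 0 0 0 0.12 -0.4" --pt "0 0 0 0 0 0.12 -0.4" --pt "0 0 0 0 0 0.12 -0.4" --pt "0 0 0 0 0 0.12 -0.4" --pt "0 0 0 0 0 0.12 -0.4" --pt "0 0 0 0 0 0.12 -0.4" --pt "0 0 0 0 0 0.12 -0.4" --pt "0 0 0 0 0 0.12 -0.4" --pt "0 0 0 0 0 0.12 -0.4"

```text
t: 12.33
ee_pos: [0.4681, -0.3008, 0.1565]
tcp_rot: [[-0.278, 0.96, -0.0], [0.96, 0.278, 0.0], [0.0, -0.0, -1.0]]
ft_force: [-0.1, -0.1, 0.1]
gripper_width: 0.0598
finger_force: 0.0
```

move_arm --pt "0 0 0 0 0 0.01 -0.4" --pt "0 0 0 0 0 0 -0.4"

```text
t: 12.5
ee_pos: [0.4682, -0.3008, 0.1566]
tcp_rot: [[-0.277, 0.961, -0.0], [0.961, 0.277, 0.0], [0.0, -0.0, -1.0]]
ft_force: [-0.6, 0.3, 0.1]
gripper_width: 0.0593
finger_force: 0.0
```

```bash
python3 - 2>/dev/null <<'E'
from h import *
go([.468,-.301,.02],105.9)
im,d,P=cloud('wrist'); blobs(im,P,['blue','green'],zhi=.06,minn=150)
im,d,P=cloud('top'); blobs(im,P,['green'],zhi=.06)
E
```

```text
t 12.5 pos [ 0.4682 -0.3008  0.1566] yaw 106.07 tilt [-0.0003  0.0002] j6 0.59
  shift cm [-0.02 -0.02 13.66] turn z 0.003
blue [403 175  44  73 802] [ 538.8 -270.7] [54.7 21.6] -74.2 21.7 800
blue [ 269  355   65   93 3475] [ 502.9 -466.3] [93.4 49.1] -52.1 36.4 3463
green [ 298  194   34   67 1689] [ 467.1 -300.2] [43.9 23.2] -74.7 32.3 1682
green [180 250  12  15 110] [582.9 304.1] [38.9 28.2] 6.4 19.1 110
green [289 262  14   8  66] [556.3  26. ] [34.9 11.8] -75.7 8.4 66
green [297 289  14   8  64] [489.    6.9] [33.8 11.1] -74.0 8.1 64
green [417 295  15  13  84] [ 467.  -292.5] [31.7 23. ] -72.4 31.7 82
```

move_arm --pt "0 0 3 0 0 0 -0.4" --pt "0 0 4 0 0 0 -0.4" --pt "0 0 3 0 0 0 -0.4" --pt "0 0 2.4 0 0 0 -0.4" --pt "0 0 1.5 0 0 0 -0.4" --pt "0 0 0.4 0 0 0 -0.4" --pt "0 0 0 0 0 0 1" --pt "0 0 0 0 0 0 1" --pt "0 0 0 0 0 0 1" --pt "0 0 0 0 0 0 1" --pt "0 0 0 0 0 0 1" --pt "0 0 0 0 0 0 1" --squeeze 35

```text
t: 13.6
ee_pos: [0.4693, -0.3017, 0.0153]
tcp_rot: [[-0.275, 0.962, 0.002], [0.962, 0.275, -0.002], [-0.002, 0.002, -1.0]]
ft_force: [-0.7, 0.6, 6.3]
gripper_width: 0.0234
finger_force: 35.2
```

```bash
python3 - 2>/dev/null <<'E'
from h import *
go([.468,-.301,.013],105.9); s=sensors.state(); print(s['gripper_width'],s['finger_force'],s['ft_force'])
E
```

```text
t 13.6 pos [ 0.4693 -0.3017  0.0153] yaw 105.94 tilt [ 0.0023 -0.0019] j6 0.59
  shift cm [ 0.11 -0.11  0.23] turn z 0.001
0.0233612490229296 35.23933231830597 [-0.7420517   0.59212988  6.2992149 ]
```

move_arm --pt "0 0 -1 0 0 0 1" --pt "0 0 -2.5 0 0 0 1" --pt "0 0 -3.5 0 0 0 1" --pt "0 0 -3.5 0 0 0 1" --pt "0 0 -3 0 0 0 1" --pt "2.1 1.4 0 0 0 0 1" --pt "3 2 0 0 0 0 1" --pt "3 2 0 0 0 0 1" --pt "3 2 0 0 0 0 1" --pt "3 2 0 0 0 0 1" --pt "3 2 0 0 0 0 1" --pt "3 2 0 0 0 0 1"

```text
t: 14.6
ee_pos: [0.542, -0.0691, 0.1496]
tcp_rot: [[-0.274, 0.962, 0.0], [0.962, 0.274, -0.0], [-0.0, 0.0, -1.0]]
ft_force: [0.3, -0.4, 0.0]
gripper_width: 0.0235
finger_force: 34.5
```

move_arm --pt "1 0.4 0 0 0 0 1" --pt "0 0 0 0 0 0 1" --pt "0 0 0 0 0 0 1" --pt "0 0 0 0 0 0 1"

```text
t: 14.93
ee_pos: [0.5428, -0.061, 0.149]
tcp_rot: [[-0.274, 0.962, -0.0], [0.962, 0.274, -0.001], [-0.001, -0.0, -1.0]]
ft_force: [0.1, -1.0, -1.1]
gripper_width: 0.023
finger_force: 34.5
```

```bash
python3 - 2>/dev/null <<'E'
from h import *
go([.522,.016,.15],105.9)
im,d,P=cloud('wrist'); blobs(im,P,['blue','green','white','grey'],zhi=.2,minn=100); np.savez('w2.npz',im=im,P=P)
cv2.imwrite('pics/w2.png',im[:,:,::-1])
E
```

```text
t 14.93 pos [ 0.5428 -0.061   0.149 ] yaw 105.88 tilt [-0.0001 -0.0006] j6 1.05
  shift cm [ 7.97  0.11 -0.1 ] turn z -0.0
blue [ 256  169   23   55 1182] [503.4 -49.5] [39.7 15.4] -74.6 9.6 1179
blue [ 354  169   24   55 1171] [570.8 -30.4] [39.6 15.7] -74.0 9.6 1164
blue [273 424   8  19 130] [ 559.8 -245.3] [7.2 2.8] -17.8 15.3 129
green [ 251   83   26   62 1398] [487.9   4.4] [39.2 15.2] -73.8 9.6 1396
green [ 356   83   25   62 1392] [555.1  23.5] [39.1 15.4] -74.0 9.6 1385
green [ 282  258   71  134 7137] [ 561.1 -122. ] [175.7  55.8] -74.0 166.0 7112
white [  191    48   262   197 31670] [528.4 -10.8] [162.6 133.4] 15.9 8.7 31539
white [422  95   7  44 163] [592.7  32.4] [27.7  3.3] -73.7 8.5 163
white [ 561  147   43  131 2534] [602.1   9.2] [37.8  7.1] -74.7 181.1 2525
white [412 239  12  13 110] [607.1 -46. ] [8.4 6.3] -75.1 44.3 110
white [304 315  28  13 314] [541.1 -51.2] [9.5 5.5] 15.8 166.7 310
white [ 485  329   70   59 2895] [ 709.4 -109.8] [50.6 16.2] 62.2 43.0 2882
grey [ 179   47  165  174 2459] [461.    4.1] [155.9  73.3] 65.0 51.0 2449
grey [ 439   56   93  119
[... 340 characters left out ...]
 189
grey [290 161  54   4 150] [529.8 -13.4] [35.9  6.3] 16.4 60.1 150
grey [292 171  45  11 415] [531.9 -26.2] [30.7  8.3] 13.1 8.5 415
grey [257 299  26  62 869] [523.7 -97.4] [90.5  5.8] 87.1 174.6 868
grey [352 299  26  62 854] [556.3 -46.6] [6.1 6. ] -66.0 174.6 848
grey [ 303  324   29   45 1196] [543.9 -61.7] [19.  10.2] -73.6 166.7 1194
grey [ 480  324  160  147 8598] [ 798.5 -143. ] [210.8  68. ] -21.2 69.9 8420
grey [274 401  47  45 675] [ 575.6 -240.3] [46.5 39.5] -77.5 4.5 673
grey [138 424  25  28 222] [ 454.2 -290.4] [36.8  6.1] 59.7 4.4 186
grey [429 449  28  31 325] [ 704.7 -241.4] [42.2 14.5] -34.7 18.0 275
grey [177 450  29  30 381] [ 501.2 -315.1] [45.3 15.5] 65.5 4.5 356
```

View pics/w2.png

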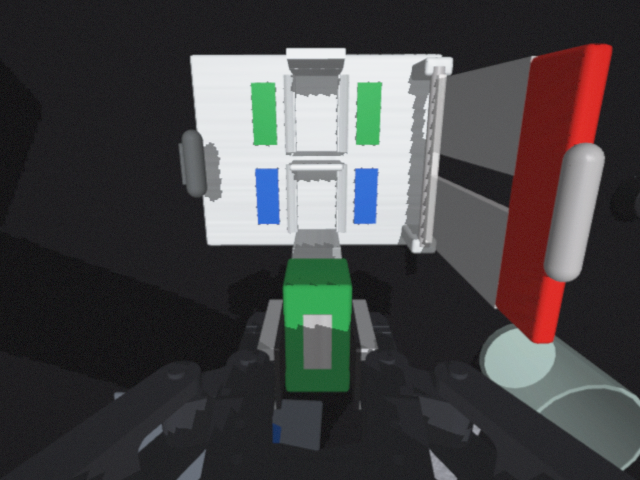

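```bash
python3 - 2>/dev/null <<'E'
from h import *
z=np.load('w2.npz');im,P=z['im'],z['P']
m=np.zeros((480,640),bool); m[250:395,280:356]=1
g=masks(im)['green']; m&=(g|(cv2.morphologyEx(g.astype(np.uint8),cv2.MORPH_CLOSE,np.ones((61,41)))>0))
print(rect(P,m,.160,.172))
q=P[m&(P[...,2]>.160)&(P[...,2]<.172)]
A=np.c_[q[:,:2]-q[:,:2].mean(0),np.ones(len(q))]; print(np.linalg.lstsq(A,q[:,2],rcond=None)[0], len(q))
E
```

```text
(array([543.1, -59.6]), array([45.7, 24.6]), -74.3, np.float64(166.3), 7491)
[ 0.00299722 -0.02321376  0.16611978] 7491
```

move_arm --pt "1.5 0 0 0 0 0 1" --pt "2.5 0 0 0 0 0 1" --pt "2.5 0 0 0 0 0 1" --pt "1.25 -0.06 0 0 0 0 1" --pt "0 0 0 0 0 0 1" --pt "0 0 0 0 0 0 1" --pt "0 0 0 0 0 0 1"

```text
t: 15.57
ee_pos: [0.5216, 0.0135, 0.149]
tcp_rot: [[-0.274, 0.962, 0.001], [0.962, 0.274, -0.001], [-0.001, 0.001, -1.0]]
ft_force: [0.9, -0.1, 0.1]
gripper_width: 0.0229
finger_force: 34.5
```

```bash
python3 - 2>/dev/null <<'E'
from h import *
go([.5213,.0133,.0223],105.9)
E
```

```text
t 15.57 pos [0.5216 0.0135 0.149 ] yaw 105.88 tilt [ 0.0007 -0.0006] j6 1.18
  shift cm [ 0.   -0.04 12.67] turn z -0.0
```

move_arm --pt "0 0 1.5 0 0 0 1" --pt "0 0 2.5 0 0 0 1" --pt "0 0 2 0 0 0 1" --pt "0 0 1.5 0 0 0 1" --pt "0 0 1.5 0 0 0 1" --pt "0 0 1 0 0 0 1" --pt "0 0 0.5 0 0 0 1" --pt "0 0 0 0 0 0 1"

```text
t: 16.23
ee_pos: [0.5207, 0.0137, 0.0428]
tcp_rot: [[-0.273, 0.962, -0.002], [0.962, 0.273, 0.0], [0.001, -0.002, -1.0]]
ft_force: [-0.3, 0.2, -0.3]
gripper_width: 0.0232
finger_force: 34.5
```

move_arm --pt "0 0 0.6 0 0 0 1" --pt "0 0 0.5 0 0 0 1" --pt "0 0 0.4 0 0 0 1" --pt "0 0 0.2 0 0 0 1" --pt "0 0 0 0 0 0 1" --pt "0 0 0 0 0 0 1"

```text
t: 16.73
ee_pos: [0.5213, 0.0143, 0.0268]
tcp_rot: [[-0.275, 0.962, 0.0], [0.962, 0.275, -0.0], [-0.0, 0.0, -1.0]]
ft_force: [-0.5, -0.4, -0.7]
gripper_width: 0.023
finger_force: 34.5
```

```bash
python3 - 2>/dev/null <<'E'
from h import *
go([.5213,.0133,.0223],105.9);im,d,P=cloud('wrist');cv2.imwrite('pics/w3.png',im[:,:,::-1])
E
```

```text
t 16.73 pos [0.5213 0.0143 0.0268] yaw 105.93 tilt [ 0.0001 -0.    ] j6 1.18
  shift cm [-0.1  -0.02  0.45] turn z 0.001
```

View pics/w3.png

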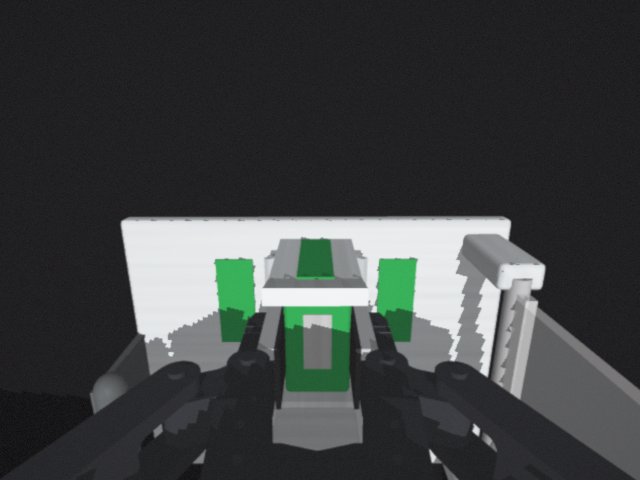

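The block (318,340) is between the fins and centred between the marks, with no contact force.

move_arm --pt "0 0 0.2 0 0 0 1" --pt "0 0 0.15 0 0 0 1" --pt "0 0 0.1 0 0 0 1" --pt "0 0 0 0 0 0 1"

```text
t: 17.12
ee_pos: [0.521, 0.0143, 0.0221]
tcp_rot: [[-0.274, 0.962, -0.0], [0.962, 0.274, 0.0], [0.0, -0.0, -1.0]]
ft_force: [0.1, -0.5, -1.3]
gripper_width: 0.0231
finger_force: 34.5
```

move_arm --pt "0 0 0 0 0 0 -0.1" --pt "0 0 0 0 0 0 -0.1" --pt "0 0 0 0 0 0 -0.1" --pt "0 0 0 0 0 0 -0.1" --pt "0 0 0 0 0 0 -0.1" --pt "0 0 -2 0 0 0 -0.1" --pt "0 0 -3 0 0 0 -0.1" --pt "0 0 -4 0 0 0 -0.4" --pt "0 0 -4 0 0 0 -0.4" --pt "-3 0 -1 0 0 0 -0.4" --pt "-4 0 0 0 0 0 -0.4" --pt "-1 0 0 0 0 0 -0.4"

```text
t: 18.12
ee_pos: [0.546, -0.0669, 0.1644]
tcp_rot: [[-0.272, 0.962, 0.005], [0.962, 0.272, -0.004], [-0.005, 0.004, -1.0]]
ft_force: [0.5, -0.5, 0.2]
gripper_width: 0.0599
finger_force: 0.0
```

```bash
python3 - 2>/dev/null <<'E'
from h import *
go([.547,-.267,.16],77)
im,d,P=cloud('wrist'); blobs(im,P,['blue','green'],zhi=.2,minn=100)
E
```

```text
t 18.12 pos [ 0.546  -0.0669  0.1644] yaw 105.77 tilt [ 0.0055 -0.0036] j6 1.04
  shift cm [-19.28  -5.34   0.51] turn z 0.502
blue [ 255  156   23   53 1070] [503.5 -49.2] [39.2 15.3] -74.0 9.6 1067
blue [ 350  156   22   53 1088] [570.8 -30.3] [39.5 15.4] -73.6 9.6 1082
blue [ 233  398   47   59 1390] [ 542.9 -277.7] [74.1 23.4] 74.8 28.5 1364
green [ 295   63   37   73 1980] [521.6  15.6] [43.5 23. ] -73.7 36.4 1975
green [ 251   73   24   60 1293] [487.8   4.5] [39.2 15.5] -73.5 9.6 1287
green [ 351   73   24   59 1275] [555.2  23.9] [38.6 15.4] -74.5 9.6 1271
```

move_arm --pt "-1.6 -0.6 0 0 0 0 -0.4" --pt "-3.1 -1.1 0 0 0 0 -0.4" --pt "-3.5 -1.2 0 0 0 0 -0.4" --pt "-3.5 -1.2 0 0 0 0 -0.4" --pt "-3.5 -1.2 0 0 0 0 -0.4" --pt "-3.5 -1.2 0 0 0 0 -0.4" --pt "-3.5 -1.2 0 0 0 0.1 -0.4" --pt "-3 -1 0 0 0 0.1 -0.4" --pt "0 0 0 0 0 0.1 -0.4" --pt "0 0 0 0 0 0.1 -0.4" --pt "0 0 0 0 0 0.1 -0.4" --pt "0 0 0 0 0 0 -0.4"

```text
t: 19.17
ee_pos: [0.5249, -0.3279, 0.1614]
tcp_rot: [[0.222, 0.975, -0.001], [0.975, -0.222, 0.002], [0.001, -0.002, -1.0]]
ft_force: [0.5, 0.9, -0.3]
gripper_width: 0.0597
finger_force: 0.0
```

move_arm --pt "0 0 0 0 0 0 -0.4" --pt "0 0 0 0 0 0 -0.4"

```text
t: 19.33
ee_pos: [0.5254, -0.3279, 0.1619]
tcp_rot: [[0.218, 0.976, -0.001], [0.976, -0.218, 0.001], [0.0, -0.001, -1.0]]
ft_force: [-1.0, -0.8, 0.0]
gripper_width: 0.0599
finger_force: 0.0
```

```bash
python3 - 2>/dev/null <<'E'
from h import *
go([.547,-.265,.0155],77)
im,d,P=cloud('wrist'); blobs(im,P,['blue','white'],zlo=.029,zhi=.05,minn=80)
x=cv2.resize(im[100:340,180:500],(640,480)); cv2.imwrite('pics/w4.png',x[:,:,::-1])
E
```

```text
t 19.33 pos [ 0.5254 -0.3279  0.1619] yaw 77.43 tilt [-0.0006  0.0006] j6 1.11
  shift cm [ 6.6   0.75 14.65] turn z 0.008
blue [311 100  36  69 269] [ 547.6 -265.5] [42.8 23.3] 77.2 32.2 238
blue [ 277  327   81   87 3741] [ 499.4 -448.1] [58.9 32.6] -51.2 37.4 2319
white [320 117  17  36 572] [ 547.2 -265.6] [22.3 10.6] 77.4 32.9 571
white [299 369  37  30 502] [ 498.8 -448.9] [28.7 14.2] -48.9 38.2 498
```

View pics/w4.png

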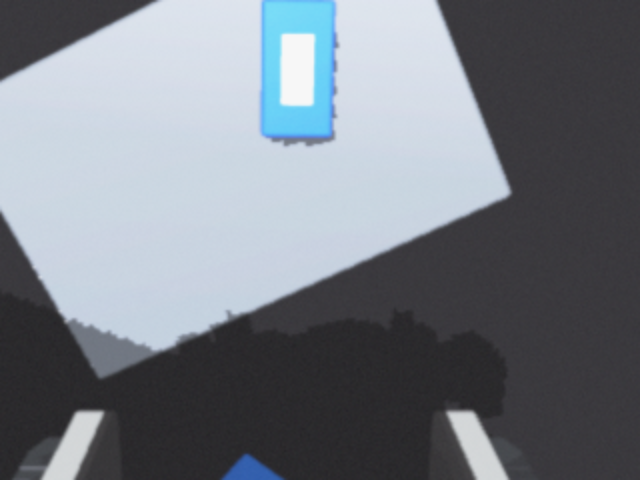

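move_arm --pt "2 0.3 1 0 0 0 -0.4" --pt "2.5 0.3 2 0 0 0 -0.4" --pt "2.1 0.2 3 0 0 0 -0.4" --pt "0 0 3 0 0 0 -0.4" --pt "0 0 2.5 0 0 0 -0.4" --pt "0 0 1.7 0 0 0 -0.4" --pt "0 0 0 0 0 0 -0.4" --pt "0 0 0 0 0 0 -0.4"

```text
t: 20.05
ee_pos: [0.5472, -0.2652, 0.0296]
tcp_rot: [[0.219, 0.976, -0.002], [0.976, -0.219, 0.001], [0.001, -0.002, -1.0]]
ft_force: [0.4, -0.7, 0.1]
gripper_width: 0.0596
finger_force: 0.0
```

```bash
python3 - 2>/dev/null <<'E'
from h import *
go([.5474,-.2656,.0145],77.3)
E
```

```text
t 20.05 pos [ 0.5472 -0.2652  0.0296] yaw 77.35 tilt [-0.002   0.0012] j6 1.22
  shift cm [-0.03  0.03  1.51] turn z 0.001
```

Then lift, and turn to yaw 105.9 (tool z −0.498).

move_arm --pt "0 0 1 0 0 0 -0.4" --pt "0 0 0.5 0 0 0 -0.4" --pt "0 0 0 0 0 0 1" --pt "0 0 0 0 0 0 1" --pt "0 0 0 0 0 0 1" --pt "0 0 0 0 0 0 1" --pt "0 0 0 0 0 0 1" --pt "0 0 0 0 0 0 1" --squeeze 35

```text
t: 20.72
ee_pos: [0.5484, -0.2664, 0.016]
tcp_rot: [[0.22, 0.975, 0.001], [0.975, -0.22, -0.001], [-0.001, 0.001, -1.0]]
ft_force: [0.5, -0.1, 4.1]
gripper_width: 0.0231
finger_force: 35.1
```

move_arm --pt "0 0 -1 0 0 0 1" --pt "0 0 -2.5 0 0 0 1" --pt "0 0 -3.5 0 0 0 1" --pt "0 0 -3.5 0 0 0 1" --pt "0 0 -3 0 0 -0.1 1" --pt "0 0 0 0 0 -0.1 1" --pt "0 0 0 0 0 -0.1 1" --pt "0 0 0 0 0 -0.1 1" --pt "0 0 0 0 0 -0.1 1" --pt "0 0 0 0 0 0 1" --pt "0 0 0 0 0 0 1"

```text
t: 21.63
ee_pos: [0.5477, -0.2658, 0.1506]
tcp_rot: [[-0.272, 0.962, -0.0], [0.962, 0.272, 0.0], [0.0, -0.0, -1.0]]
ft_force: [-0.6, 0.3, -0.1]
gripper_width: 0.0229
finger_force: 34.6
```

```bash
python3 - 2>/dev/null <<'E'
from h import *
go([.559,-.117,.15],105.9)
E
```

```text
t 21.63 pos [ 0.5477 -0.2658  0.1506] yaw 105.79 tilt [-0.0001  0.0001] j6 0.72
  shift cm [14.02  5.14  0.06] turn z -0.002
```

move_arm --pt "2 0.7 0 0 0 0 1" --pt "3 1.1 0 0 0 0 1" --pt "3 1.1 0 0 0 0 1" --pt "3 1.1 0 0 0 0 1" --pt "3 1.1 0 0 0 0 1" --pt "0 0 0 0 0 0 1" --pt "0 0 0 0 0 0 1" --pt "0 0 0 0 0 0 1"

```text
t: 22.3
ee_pos: [0.5586, -0.1175, 0.1505]
tcp_rot: [[-0.274, 0.962, 0.0], [0.962, 0.274, -0.001], [-0.001, -0.0, -1.0]]
ft_force: [-0.8, -0.5, -1.2]
gripper_width: 0.0231
finger_force: 34.6
```

```bash
python3 - 2>/dev/null <<'E'
from h import *
go([.537,-.0395,.15],105.9)
im,d,P=cloud('wrist'); blobs(im,P,['blue','green'],zhi=.2,minn=100); 
zt=sensors.state()['ee_pos'][2]+.016
m=np.zeros((480,640),bool); m[250:405,275:362]=1
h=cv2.cvtColor(im,cv2.COLOR_RGB2HSV); g=(h[...,0]>95)&(h[...,0]<130)&(h[...,1]>80)
m&=cv2.morphologyEx(g.astype(np.uint8),cv2.MORPH_CLOSE,np.ones((61,41)))>0
print(rect(P,m,zt-.005,zt+.006))
q=P[m&(P[...,2]>zt-.005)&(P[...,2]<zt+.006)]
A=np.c_[q[:,:2]-q[:,:2].mean(0),np.ones(len(q))]; print(np.linalg.lstsq(A,q[:,2],rcond=None)[0], len(q))
E
```

```text
t 22.3 pos [ 0.5586 -0.1175  0.1505] yaw 105.88 tilt [ 0.0002 -0.0006] j6 0.96
  shift cm [8.1  0.06 0.04] turn z -0.0
blue [ 252   79   25   62 1400] [503.5 -49.5] [39.1 15.4] -74.2 9.6 1391
blue [ 357   78   25   63 1402] [570.7 -30.2] [39.7 15.5] -74.1 9.6 1396
blue [ 283  259   69  133 7020] [ 565.1 -138.1] [91.7 40.1] -86.0 166.7 6987
green [ 248    0   26   51 1227] [489.3  -0.5] [29.  15.5] -74.6 9.6 1222
green [ 297    0   41   48 1422] [524.4   5.7] [23.4 23.3] -73.7 36.4 1417
green [ 359    0   26   51 1228] [556.7  18.6] [28.8 15.5] -73.7 9.6 1222
(array([ 557.9, -117. ]), array([44.6, 27.4]), -73.9, np.float64(167.0), 7438)
[ 0.00654842 -0.02043035  0.16685867] 7438
```

move_arm --pt "1.5 0 0 0 0 0 1" --pt "2.5 0 0 0 0 0 1" --pt "2.5 0.05 0 0 0 0 1" --pt "1.45 0 0 0 0 0 1" --pt "0 0 0 0 0 0 1" --pt "0 0 1.5 0 0 0 1" --pt "0 0 2.5 0 0 0 1" --pt "0 0 2 0 0 0 1" --pt "0 0 1.5 0 0 0 1" --pt "0 0 1.5 0 0 0 1" --pt "0 0 1 0 0 0 1" --pt "0 0 0 0 0 0 1"

```text
t: 23.35
ee_pos: [0.5358, -0.0413, 0.0483]
tcp_rot: [[-0.273, 0.962, -0.003], [0.962, 0.273, 0.0], [0.001, -0.003, -1.0]]
ft_force: [-0.0, 0.7, -0.1]
gripper_width: 0.0231
finger_force: 34.6
```

move_arm --pt "0 0 0.6 0 0 0 1" --pt "0 0 0.6 0 0 0 1" --pt "0 0 0.6 0 0 0 1" --pt "0 0 0.2 0 0 0 1" --pt "0 0 0 0 0 0 1" --pt "0 0 0 0 0 0 1"

```text
t: 23.85
ee_pos: [0.5372, -0.0408, 0.0304]
tcp_rot: [[-0.274, 0.962, 0.0], [0.962, 0.274, -0.0], [-0.0, 0.0, -1.0]]
ft_force: [-0.5, 0.8, -1.3]
gripper_width: 0.0232
finger_force: 34.6
```

```bash
python3 - 2>/dev/null <<'E'
from h import *
go([.5375,-.0402,.0235],105.9)
E
```

```text
t 23.85 pos [ 0.5372 -0.0408  0.0304] yaw 105.93 tilt [ 0.0001 -0.    ] j6 1.08
  shift cm [0.05 0.04 0.69] turn z 0.001
```

move_arm --pt "0 0 0.3 0 0 0 1" --pt "0 0 0.25 0 0 0 1" --pt "0 0 0.1 0 0 0 1" --pt "0 0 0 0 0 0 1" --pt "0 0 0 0 0 0 1"

```text
t: 24.27
ee_pos: [0.5371, -0.0407, 0.0237]
tcp_rot: [[-0.274, 0.962, -0.0], [0.962, 0.274, 0.0], [0.0, -0.0, -1.0]]
ft_force: [-0.4, 0.3, -1.1]
gripper_width: 0.0232
finger_force: 34.6
```

move_arm --pt "0 0 0 0 0 0 -0.1" --pt "0 0 0 0 0 0 -0.1" --pt "0 0 0 0 0 0 -0.1" --pt "0 0 0 0 0 0 -0.1" --pt "0 0 0 0 0 0 -0.1" --pt "0 0 -2 0 0 0 -0.1" --pt "0 0 -3 0 0 0 -0.1" --pt "0 0 -4 0 0 0 1" --pt "0 0 -4 0 0 0 1" --pt "-3 -2 -3 0 0 0 1" --pt "-4 -2 -2 0 0 0 1" --pt "-2 0 0 0 0 0 1"

```text
t: 25.27
ee_pos: [0.5267, -0.131, 0.2023]
tcp_rot: [[-0.273, 0.962, 0.006], [0.962, 0.273, -0.004], [-0.006, 0.005, -1.0]]
ft_force: [0.7, 1.0, 0.6]
gripper_width: -0.0004
finger_force: 0.0
```

```bash
python3 - 2>/dev/null <<'E'
from h import *
go([.537,-.0395,.15],105.9)
ax=np.array([.9617,.274]); o=np.array([.5293,-.0128]); 
for n in ('wrist','side','top'):
    im,d,P=cloud(n); print(n); blobs(im,P,['blue','green','red'],zhi=.2,minn=40)
    q=P[masks(im)['red']&(P[...,2]>.1)&(P[...,2]<.2)]; c=(q[:,:2]-o); X=c@ax; Y=c@np.array([-ax[1],ax[0]]); k=(abs(Y)<.06)&(X>0)&(X<.2)
    for a in (X[k],Y[k],q[k][:,2]): print(np.round(np.percentile(a,[2,25,50,75,98])*1000,1))
E
```

```text
t 25.27 pos [ 0.5267 -0.131   0.2023] yaw 105.87 tilt [ 0.0059 -0.0041] j6 0.91
  shift cm [8.54 3.47 5.19] turn z -0.001
wrist
blue [ 346   72   35   63 1602] [537.7 -40.3] [42.8 23.1] -74.0 36.4 1597
blue [ 305   77   20   53 1011] [503.2 -49.5] [38.9 15.1] -73.8 9.6 1005
blue [ 393   77   22   53 1008] [570.7 -30.3] [39.  15.6] -73.6 9.6 1006
green [ 304    0   21   54 1067] [488.3   2.6] [35.9 14.8] -73.9 9.7 1064
green [ 347    0   37   52 1277] [522.9  10. ] [32.5 23.3] -74.4 36.3 1274
green [ 397    0   23   53 1068] [555.7  22. ] [35.5 15.6] -73.3 9.6 1063
red [ 538    0   67  145 6557] [6.646e+02 2.000e-01] [132.1  58.2] 8.7 161.6 6533
[72.5 73.3 73.7 74.3 80.4]
[-45.3 -33.9 -22.3  -6.2   9. ]
[145.4 153.6 161.6 169.  173. ]
side
blue [325  79  10  12 100] [ 689.1 -659.9] [27.9 19.9] 2.6 91.1 100
blue [376 148  22  19 242] [ 482.4 -456.9] [78.1 52.5] 47.9 18.3 240
blue [343 254  12  14  66] [537.4 -35.2] [49.8 23.2] -77.7 36.1 66
blue [362 262   9  15  90] [502.5 -48.3] [37.8 14.3] -76.6 9.0 90
blue [329 264   9  15  94] [569.6 -28.7] [38.5 14.3] -72.4 9.1 94
blue [212 426  
[... 1022 characters left out ...]
34.6 340
blue [318 283  15   8  66] [504.9 -47.3] [35.  11.4] -74.1 8.7 65
green [180 250  12  15 107] [582.  303.9] [37.7 27.2] 6.5 18.4 107
green [289 262  14   8  66] [556.1  26. ] [35.  11.8] -75.0 9.7 66
green [290 273  18  13  87] [522.3  17.6] [40.8 21.5] -74.9 36.6 87
green [297 289  14   8  64] [489.    6.9] [33.9 11.1] -73.5 8.5 64
red [209 184  13  12 113] [730.9 208.5] [27.8 25.5] 67.2 120.5 112
red [308 232  11   7  50] [624.9 -20. ] [30.6 24. ] 14.6 170.4 50
red [278 241  12   7  54] [604.4  51.6] [37.3 25.9] 36.1 169.3 54
red [ 63 265  11  13 107] [542.6 554.2] [28.9 20.1] -3.8 123.5 106
[74.9 76.2 78.5 80.5 83.1]
[-43.9 -32.5 -20.8  35.7  46.6]
[160.1 168.5 171.  172.5 176.3]
```

move_arm --pt "0 2 0 0 0 0 1" --pt "0 3.5 0 0 0 0 1" --pt "0 3.5 0 0 0 0 1" --pt "0 3.5 0 0 0 0 1" --pt "0 3.5 0 0 0 0 1" --pt "2 0 0 0 0 0 1" --pt "3.5 0 0 0 0 0 1" --pt "3.5 0 0 0 0 0 1" --pt "2.2 0 0 0 0 0 1" --pt "0 0 0 0 0 0 1" --pt "0 0 0 0 0 0 1"

```text
t: 26.33
ee_pos: [0.6479, 0.0262, 0.1967]
tcp_rot: [[-0.278, 0.961, -0.002], [0.961, 0.278, 0.0], [0.001, -0.002, -1.0]]
ft_force: [0.1, -0.5, 0.0]
gripper_width: -0.0
finger_force: 0.0
```

```bash
cat >> h.py <<'E'
def car(x,y): return np.array([.5293,-.0128])+np.array([[.9617,-.274],[.274,.9617]])@[x,y]
def where():
    s=sensors.state(); c=s['ee_pos'][:2]-[.5293,-.0128]
    print('carrier mm',np.round([c@[.9617,.274]*1e3,c@[-.274,.9617]*1e3,s['ee_pos'][2]*1e3],1),s['ft_force'].round(1),s['t'])
E
python3 -c "
from h import *
go([*car(.112,0),.157],105.9);where()"
```

```text
t 26.33 pos [0.6479 0.0262 0.1967] yaw 106.14 tilt [-0.0019  0.0001] j6 1.22
  shift cm [-0.5  -1.27  3.97] turn z 0.004
carrier mm [124.7   5.  196.7] [ 0.1 -0.5  0. ] 26.3333
```

move_arm --pt "-0.5 0 1.5 0 0 0 1" --pt "0 0 1.5 0 0 0 1" --pt "0 0 1 0 0 0 1" --pt "0 -1 0 0 0 0 1" --pt "0 -1 0 0 0 0 1" --pt "0 -0.5 0 0 0 0 1" --pt "0 -0.5 0 0 0 0 1" --pt "0 0 0 0 0 0 1"

```text
t: 27.0
ee_pos: [0.6209, 0.0102, 0.1575]
tcp_rot: [[-0.274, 0.962, -0.0], [0.962, 0.274, -0.0], [0.0, -0.0, -1.0]]
ft_force: [-0.4, -0.2, -0.2]
gripper_width: 0.0002
finger_force: 0.0
```

```bash
python3 -c "
from h import *
where()"
```

```text
carrier mm [ 94.4  -3.  157.5] [-0.4 -0.2 -0.2] 27.0
```

move_arm --pt "0 -0.5 0 0 0 0 1" --pt "0 -1 0 0 0 0 1" --pt "0 -1 0.05 0 0 0 1" --pt "0 -1 0.15 0 0 0 1" --pt "0 -1 0.25 0 0 0 1" --pt "0 0 0 0 0 0 1"

```text
t: 27.5
ee_pos: [0.5767, -0.002, 0.1528]
tcp_rot: [[-0.274, 0.962, -0.001], [0.962, 0.274, -0.0], [0.0, -0.001, -1.0]]
ft_force: [-0.0, -0.1, -0.4]
gripper_width: -0.0004
finger_force: 0.0
```

```bash
python3 -c "
from h import *
where()
im,d,P=cloud('side');cv2.imwrite('pics/s2.png',cv2.resize(im[170:350,240:480],(640,480))[:,:,::-1])"
```

```text
carrier mm [ 48.5  -2.5 152.8] [-0.  -0.1 -0.4] 27.5
```

View pics/s2.png

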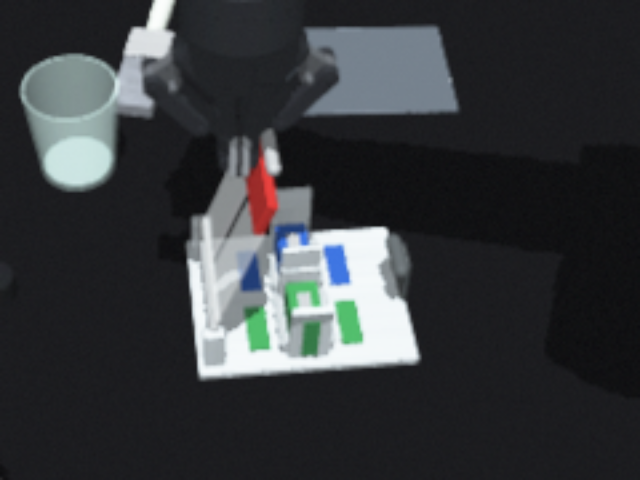

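move_arm --pt "0 -0.8 0.3 0 0 0 1" --pt "0 -0.9 0.4 0 0 0 1" --pt "0 -0.9 0.5 0 0 0 1" --pt "0 -0.8 0.6 0 0 0 1" --pt "0 -0.8 0.65 0 0 0 1" --pt "0 -0.75 0.7 0 0 0 1" --pt "0 -0.7 0.8 0 0 0 1" --pt "0 -0.6 0.8 0 0 0 1" --pt "0 -0.5 0.9 0 0 0 1" --pt "0 -0.5 0.9 0 0 0 1" --pt "0 0 0 0 0 0 1"

```text
t: 28.47
ee_pos: [0.5074, -0.0215, 0.0861]
tcp_rot: [[-0.274, 0.962, -0.002], [0.962, 0.274, 0.0], [0.001, -0.002, -1.0]]
ft_force: [-0.1, -0.4, 0.5]
gripper_width: -0.0001
finger_force: 0.3
```

```bash
python3 -c "
from h import *
where()"
```

```text
carrier mm [-23.5  -2.3  86.1] [-0.1 -0.4  0.5] 28.4667
```

move_arm --pt "0 -0.7 0.8 0 0 0 1" --pt "0 -0.6 0.9 0 0 0 1" --pt "0 -0.5 0.8 0 0 0 1" --pt "0 0 0.5 0 0 0 1" --pt "0 0 0.3 0 0 0 1" --pt "0 0 0 0 0 0 1"

```text
t: 28.97
ee_pos: [0.4907, -0.0266, 0.054]
tcp_rot: [[-0.274, 0.962, -0.001], [0.962, 0.274, -0.0], [0.0, -0.001, -1.0]]
ft_force: [-0.3, 0.3, -0.7]
gripper_width: -0.0002
finger_force: 0.0
```

```bash
python3 -c "
from h import *
where()"
```

```text
carrier mm [-40.9  -2.7  54. ] [-0.3  0.3 -0.7] 28.9667
```

move_arm --pt "0 0 0.2 0 0 0 1" --pt "0 0 0.2 0 0 0 1" --pt "0 0 0.1 0 0 0 1" --pt "0 0 0.1 0 0 0 1" --pt "0 0 0 0 0 0 1"

```text
t: 29.38
ee_pos: [0.4913, -0.0264, 0.0483]
tcp_rot: [[-0.274, 0.962, 0.0], [0.962, 0.274, 0.0], [0.0, 0.0, -1.0]]
ft_force: [-0.0, 0.4, 0.4]
gripper_width: 0.0001
finger_force: 0.5
```

```bash
python3 -c "
from h import *
where()"
```

```text
carrier mm [-40.2  -2.7  48.3] [-0.   0.4  0.4] 29.3833
```

move_arm --pt "0 0 0.15 0 0 0 1" --pt "0 0 0.1 0 0 0 1" --pt "0 0 0 0 0 0 1"

```text
t: 29.63
ee_pos: [0.4915, -0.0265, 0.0476]
tcp_rot: [[-0.275, 0.962, 0.001], [0.962, 0.275, -0.0], [-0.0, 0.001, -1.0]]
ft_force: [-6.7, 1.1, 19.0]
gripper_width: 0.0004
finger_force: 9.3
```

```bash
python3 -c "
from h import *
where()
im,d,P=cloud('side');cv2.imwrite('pics/s3.png',cv2.resize(im[170:350,240:480],(640,480))[:,:,::-1])
blobs(im,P,['red'],minn=20)
"
```

```text
carrier mm [-40.1  -2.8  47.6] [-6.7  1.1 19. ] 29.6333
red [368 263  18  25 272] [480.6  -6. ] [57.  28.6] -73.1 47.5 269
red [202 319  20  20 318] [744.8 173.2] [105.8  28.7] -67.2 119.5 316
```

View pics/s3.png

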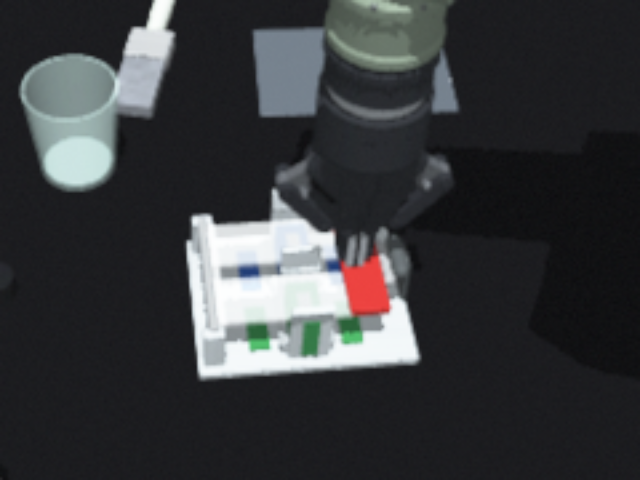

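The cover is flat (bar at (365,285)) and bottomed out at z 47.5 mm under 19 N. I raise the arm and check that it stays shut.

move_arm --pt "0 0 -0.3 0 0 0 1" --pt "0 0 -1 0 0 0 1" --pt "0 0 -3 0 0 0 1" --pt "0 0 -4 0 0 0 1" --pt "0 0 -4 0 0 0 1" --pt "-2 0 -3 0 0 0 1" --pt "-4 0 0 0 0 0 1" --pt "-4 0 0 0 0 0 1" --pt "-2 0 0 0 0 0 1" --pt "0 0 0 0 0 0 1" --pt "0 0 0 0 0 0 1" --pt "0 0 0 0 0 0 1"

```text
t: 30.68
ee_pos: [0.5236, -0.1413, 0.1988]
tcp_rot: [[-0.274, 0.962, -0.001], [0.962, 0.274, 0.001], [0.001, -0.0, -1.0]]
ft_force: [-0.3, 0.3, -1.1]
gripper_width: 0.0001
finger_force: 0.0
```

```bash
python3 - 2>/dev/null <<'E'
from h import *
where()
for n in('side','top','wrist'):
    im,d,P=cloud(n); print(n); blobs(im,P,['red','orange','blue','green'],minn=20)
    if n=='wrist':
        q=P[masks(im)['red']&(P[...,2]<.08)&(P[...,2]>.02)]; X=(q[:,:2]-[.5293,-.0128])@[.9617,.274]
        print('slope',np.polyfit(X,q[:,2],1),len(q)); cv2.imwrite('pics/w5.png',im[:,:,::-1])
E
```

```text
carrier mm [ -40.6 -122.   198.8] [-0.3  0.3 -1.1] 30.6833
side
red [364 249  22  39 533] [489.  -43.8] [134.4  38.2] -81.2 48.4 529
red [202 319  20  20 318] [743.3 173.4] [106.8  28.8] -68.9 119.5 316
orange [368 404  22  36 383] [449.2 262.8] [59.4 27.9] -74.9 33.5 381
blue [325  79  10  12 100] [ 689.1 -659.4] [26.8 20.8] 3.3 91.0 98
blue [378 149  20  18 247] [ 482.2 -455.9] [80.8 46.8] 52.0 19.8 245
blue [212 426  30  33 768] [669.1 344.4] [50.9 49.8] 67.3 44.9 765
green [368 289   8  10  58] [484.7  13.7] [22.  14.1] -67.6 8.9 58
green [354 291   6  12  59] [512.3  42.7] [10.1  4.5] 12.4 32.6 59
green [333 292   8   9  63] [551.8  32.9] [22.7 14.1] -80.4 9.3 63
green [282 418  23  18 304] [579.4 295.9] [34.5 25.6] 9.9 20.1 304
top
red [210 184  12  12 111] [731.7 209.3] [28.2 25.1] 44.7 120.6 111
red [ 63 265  10  13 101] [542.6 553.3] [29.1 17.2] -3.9 123.6 101
red [297 284  38  19 390] [487.4 -24.1] [89.1 26.4] -75.0 48.3 389
orange [ 498  104  101   53 2771] [ 878.7 -597.2] [243.  128.9] -89.9 69.4 2764
orange [ 61 264   6  15  35] [542.8 564.2] [33.7  7.1] 1.1 122.8 34
orange [187 302  20  15 132] [451.1 269.9] [44.1 25.7] -65.9 34.4 130
blue [576 198  11  13 116] [ 693.1 -657.4] [32.1 18. ] 4.9 98.8 115
blue [154 212  19  18 269] [674.3 358.5] [61.7 45.8] 71.0 45.0 267
blue [473 274  30  26 342] [ 500.9 -453. ] [72.  39.5] -50.7 35.0 342
green [181 250  11  15 107] [582.4 303.5] [37.6 27.4] 6.8 19.2 106
wrist
red [ 287    0   45  120 5167] [488.7 -34.7] [73.6 29.2] -74.3 48.8 5150
blue [355 121  34   4 129] [543.3 -60. ] [23.3  2.2] 15.9 36.2 128
green [407  37  21   5 100] [560.1   6.5] [15.2  3.2] 14.9 9.6 100
slope [-0.00098465  0.0487958 ] 5150
```

View pics/w5.png

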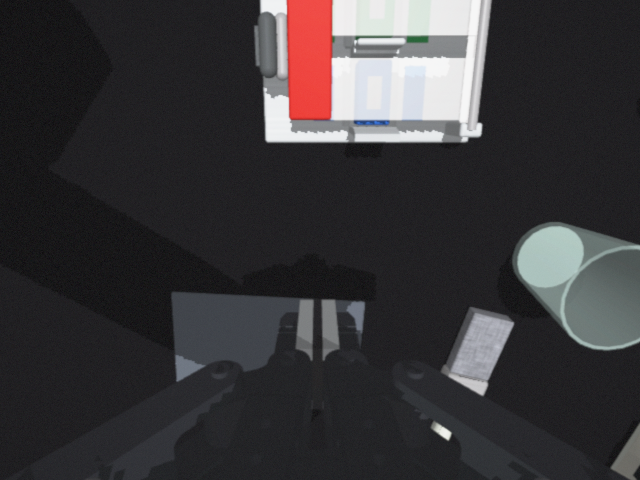

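The cover stays flat by itself: the red bar at (310,60) is at z 48.5 mm with zero slope, and its nose is under the pawl at (268,45). Both sections are seated and the robot is clear.

```bash
python3 -c "
from workcell import job_done
print(job_done())"
```

```text
the job is handed in; nothing more can be done
None
```

I handed the job in at about 31 s: the green and blue sections sit flat in their own pockets, the catch holds the cover shut by itself, and the orange section was not disturbed; the hand-in call returned no verdict.

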